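# Set the stock tags on the bracket bins

## Task

Flip the hinged tags in front of the four blue bins so that only the full bins, whose floor is covered with brackets, show a green face towards the robot; a bin that is empty or has just one part left must show red. Push each wrong tag gently round onto its stop with a fingertip, without gripping it, and leave the tags that are already right turned as they are. Do not lift or shift any of the parts in the bins or beside the board.

Things in the scene. Friction and masses are not known exactly. Their poses are not given: they have to be found in the camera images.
- bin_1: Blue open bin, 72 deep x 88 wide x 32 mm high, fixed on a board with three like bins about 128 mm apart, in changing order. Origin on the board; x points away from the robot, y left, z up. The bin spans x -12 to 60, y -44 to 44 mm; its tag post stands before it at x = -40, pin top 86 mm up; nothing else but the tag is over 45 mm high. Contents: four U brackets side by side, which fill its floor: a FULL bin.
- tag_1_pivot (a point): On the pivot axis of bin_1's tag, at the tag's mid-height; axes as the bin's. The axis leans back (top towards +x) 0.13 rad; its pin is 7 mm thick, ending 12 mm above this point. The tag hangs on it like a door: a light stiff leaf, 50 mm high along the axis, 5 mm thick, reaching 53 mm from the axis, one face red, one green. Free air behind it, above the bin, for a fingertip; the leaf rises up to 5 mm as it comes forward, so touch its upper half.
- tag_1 (a joint): Turn of bin_1's tag, 0 to 2.44 rad. 0: leaf points left (+y) and 0.35 rad forward, showing RED to the robot. 1.22: straight at the robot. 2.44: points right (-y) and 0.35 rad forward, showing GREEN. So the free edge swings left - robot side - right as it grows. Takes under 1 N; once 0.4 rad past the middle it falls by itself, slowly, onto the nearer stop and stays.
- bin_2: Blue open bin, 72 deep x 88 wide x 32 mm high, fixed on a board with three like bins about 128 mm apart, in changing order. Origin on the board; x points away from the robot, y left, z up. The bin spans x -12 to 60, y -44 to 44 mm; its tag post stands before it at x = -40, pin top 86 mm up; nothing else but the tag is over 45 mm high. Contents: one single flange ring left, the last of its stock: NOT full.
- tag_2_pivot (a point): On the pivot axis of bin_2's tag, at the tag's mid-height; axes as the bin's. The axis leans back (top towards +x) 0.13 rad; its pin is 7 mm thick, ending 12 mm above this point. The tag hangs on it like a door: a light stiff leaf, 50 mm high along the axis, 5 mm thick, reaching 53 mm from the axis, one face red, one green. Free air behind it, above the bin, for a fingertip; the leaf rises up to 5 mm as it comes forward, so touch its upper half.
- tag_2 (a joint): Turn of bin_2's tag, 0 to 2.44 rad. 0: leaf points left (+y) and 0.35 rad forward, showing RED to the robot. 1.22: straight at the robot. 2.44: points right (-y) and 0.35 rad forward, showing GREEN. So the free edge swings left - robot side - right as it grows. Takes under 1 N; once 0.4 rad past the middle it falls by itself, slowly, onto the nearer stop and stays.
- bin_3: Blue open bin, 72 deep x 88 wide x 32 mm high, fixed on a board with three like bins about 128 mm apart, in changing order. Origin on the board; x points away from the robot, y left, z up. The bin spans x -12 to 60, y -44 to 44 mm; its tag post stands before it at x = -40, pin top 86 mm up; nothing else but the tag is over 45 mm high. Contents: four L brackets side by side, which fill its floor: a FULL bin.
- tag_3_pivot (a point): On the pivot axis of bin_3's tag, at the tag's mid-height; axes as the bin's. The axis leans back (top towards +x) 0.13 rad; its pin is 7 mm thick, ending 12 mm above this point. The tag hangs on it like a door: a light stiff leaf, 50 mm high along the axis, 5 mm thick, reaching 53 mm from the axis, one face red, one green. Free air behind it, above the bin, for a fingertip; the leaf rises up to 5 mm as it comes forward, so touch its upper half.
- tag_3 (a joint): Turn of bin_3's tag, 0 to 2.44 rad. 0: leaf points left (+y) and 0.35 rad forward, showing RED to the robot. 1.22: straight at the robot. 2.44: points right (-y) and 0.35 rad forward, showing GREEN. So the free edge swings left - robot side - right as it grows. Takes under 1 N; once 0.4 rad past the middle it falls by itself, slowly, onto the nearer stop and stays.
- bin_4: Blue open bin, 72 deep x 88 wide x 32 mm high, fixed on a board with three like bins about 128 mm apart, in changing order. Origin on the board; x points away from the robot, y left, z up. The bin spans x -12 to 60, y -44 to 44 mm; its tag post stands before it at x = -40, pin top 86 mm up; nothing else but the tag is over 45 mm high. Contents: nothing: an empty bin, NOT full.
- tag_4_pivot (a point): On the pivot axis of bin_4's tag, at the tag's mid-height; axes as the bin's. The axis leans back (top towards +x) 0.13 rad; its pin is 7 mm thick, ending 12 mm above this point. The tag hangs on it like a door: a light stiff leaf, 50 mm high along the axis, 5 mm thick, reaching 53 mm from the axis, one face red, one green. Free air behind it, above the bin, for a fingertip; the leaf rises up to 5 mm as it comes forward, so touch its upper half.
- tag_4 (a joint): Turn of bin_4's tag, 0 to 2.44 rad. 0: leaf points left (+y) and 0.35 rad forward, showing RED to the robot. 1.22: straight at the robot. 2.44: points right (-y) and 0.35 rad forward, showing GREEN. So the free edge swings left - robot side - right as it grows. Takes under 1 N; once 0.4 rad past the middle it falls by itself, slowly, onto the nearer stop and stays.
- bracket_7: Loose stamped U bracket, 26x36x22 mm, lying in bin_1; origin at the centre of its underside. Stays in its bin.
- bracket_9: Loose stamped U bracket, 26x36x22 mm, lying in bin_1; origin at the centre of its underside. Stays in its bin.
- bracket_12: Loose stamped U bracket, 26x36x22 mm, lying in bin_1; origin at the centre of its underside. Stays in its bin.
- bracket_1: Loose stamped U bracket, 26x36x22 mm, lying in bin_1; origin at the centre of its underside. Stays in its bin.
- bracket_11: Loose stamped L bracket, 22x34x28 mm, lying in bin_3; origin at the centre of its underside. Stays in its bin.
- bracket_8: Loose stamped L bracket, 22x34x28 mm, lying in bin_3; origin at the centre of its underside. Stays in its bin.
- bracket_6: Loose stamped L bracket, 22x34x28 mm, lying in bin_3; origin at the centre of its underside. Stays in its bin.
- bracket_4: Loose stamped L bracket, 22x34x28 mm, lying in bin_3; origin at the centre of its underside. Stays in its bin.
- flange_0: Loose turned steel flange ring, 60 mm across, 14 mm high, lying in bin_2; origin at the centre of its underside. Stays there.
- locating_pin_0: Loose grey locating pin standing on its collar, 21x21x42 mm, right of the board; origin under its centre. A bystander.
- go_gauge: Loose flat steel gauge, 36x110x8 mm, right of the board; origin under its centre. A bystander.

How it is judged:
By the outcome, as a careful person would: the job done as asked, in the order asked, and still so for the second after the job is handed in, with the robot touching nothing.
It also fails if it takes over 48 s, if anything falls off the work surface, if the arm or the gripper's body presses on something with over 40 N, if the wrist force passes 120 N, or if a joint passes its speed limit or range.

## Robot

A 7-joint arm with a two-finger parallel gripper is mounted at the origin on a cart in front of the work surface, level with it; the furniture and walls round the work are solid. World frame = base frame: x ahead of the robot, y to its left, z up, the work surface at z = 0. Lengths are in m, angles in rad, forces in N, time in s.
With the tool pointing down it reaches from about 0.425 to 0.875 m from the base axis. Payload 8.4 kg.
Tool frame: the origin (TCP) lies at the very end of the fingers, on their centre line; the grasp point (between the pads) lies 19 mm behind it (r.grip_depth is the distance from the TCP to the grasp point, in m); z points along the fingers, y is the line along which they close (so a half turn about z gives the same grasp; the last joint's range is limited). The gripper opens to 87 mm and grips with 3 to 60 N. Pads are 19 mm wide; open, the fingers measure 117 mm over their backs; the gripper's body (75 mm by 190 mm) begins 51 mm behind the grasp point.
Start: joints at [-1.207, 0.333, 0.04, 1.465, -0.013, 1.343, -0.059], TCP at [0.29, 0.582, 0.223] pointing down, gripper open.
Joint ranges: [-2.58, 2.58], [-0.38, 2.09], [-1.3, 1.39], [0.25, 2.4], [-1.5, 4.64], [0.08, 2.09], [-2.65, 2.65]. Speed limits (rad/s): [2.22, 2.22, 2.79, 2.79, 3.14, 3.14, 3.14].

## Interface

Orientations are given as a unit quaternion [w, x, y, z].
In Python, from cell import get_obs, grab_frame, camera_model, r gives the robot as it stands. The module is installed in compiled form; this text tells all that it offers.
- The arm moves only by the tool move_arm, never from a script. Its argument "rows" is one flat list of numbers, 5 for each row, row after row: the opening, from -1 (shut) to 1 (fully open), then the shift along the tool's x, y, z in units of 40 mm (1.0 is 40 mm), then the turn about the tool's z in units of 6 degrees (1.0 is 6 degrees). A call has 1 to 20 rows; each row is the pose to reach, as a shift and turn from the pose commanded when the call began, along the tool's axes at that moment; what a row does not reach only later rows make up. A row lasts 1/10 s, in which the tool goes at most 50 mm and 8.59 degrees, less where a joint would pass 70% of its speed; a pose out of reach is approached as far as the arm can. A call with a gripper value outside its range is refused whole. The fingers move at their own pace and stop on an object; "force" is the grip in N (left out, the last holds). Time passes only in rows, so rows that repeat a pose let the fingers close. It gives the time, the measured TCP pose, the force, the opening and the grip force at its end, in the units of the state.
- get_obs(): the state, without advancing time (a new reading comes with each control period).
- grab_frame(name): name is "side" or "top" or "wrist"; returns (picture, depth): 384x512x3 uint8, red, green, blue; 384x512 float32, m along the optical axis (not along the pixel's ray), 0 where there is no reading.
- camera_model(name): a dict with "intrinsics" (3x3 intrinsics, pixels), "R" (3x3) and "t" (3): a world point X has camera coordinates R X + t. Camera axes: x right, y down, z forward; pixel columns grow to the right and rows downward; lengths in m; the calibration is good to about 2 mm. A picture is of the moment at which its call begins: read the wrist's pose just before it. camera_model takes no time and is no camera call; for the wrist camera it gives the pose at the moment of the call.
- r.close_job(): hands the job in; it is judged then, once.
The state is a dict: "t": time; "joint_pos": joint angles; "qvel": joint speeds; "tau": joint torques, N m; "ee_pos": TCP position; "tool_rot": TCP orientation; "contact_force": force on the tool from outside, world axes, zero at the start; "torque": the same for the moment, N m; "opening": opening from 0.0 (shut) to 1.0 (fully open); "finger_force": force on a finger pad.
Only numpy, scipy, OpenCV 4.12 (cv2) and the standard library are available. Lean on these libraries where they do the work, as an engineer would, in place of code of your own. Each camera call takes 0.05 s, during which the arm holds its last target. There are 200 camera calls.

## Working session

There is one attempt and no reset: what is moved stays moved. The work goes in short steps, Python scripts to look and compute and a tool call to move; the robot and the scene stay as the last step left them, time stands still between calls to the robot, and variables do not carry over. Pictures are saved under pics/ and viewed, at most 10 in all, crops included, and the job is handed in when it is done.

Besides the shell and the picture viewer there is one more tool, called after "Call:" in YAML: its name, and indented under it one key for each argument. move_arm: Moves the arm, as the interface text tells. Its arguments: {"type":"object","properties":{"rows":{"type":"array","items":{"type":"number"}},"force":{"type":"number"}},"required":["rows"]}

```bash
mkdir -p pics; python3 - <<'E'
from cell import *
import cv2,numpy as np
o=get_obs();print(o['t'],o['ee_pos'],o['tool_rot'],o['opening'])
for n in('top','side'):
    p,d=grab_frame(n);cv2.imwrite(f'pics/{n}0.png',p[:,:,::-1]);np.save(f'pics/{n}d.npy',d)
    m=camera_model(n);print(n,m)
E
```

```text
0.0 [0.29003107 0.58117573 0.22165451] [-1.30070315e-04  2.29379669e-01  9.73336691e-01 -7.98118527e-04] 1.0018730986906645
top {'intrinsics': array([[369.10681664,   0.        , 261.68948277],
       [  0.        , 369.10681664, 194.07705068],
       [  0.        ,   0.        ,   1.        ]]), 'R': array([[-0.01486934, -0.99987095, -0.00608235],
       [-0.99283224,  0.01548557, -0.11850878],
       [ 0.11858767,  0.00427661, -0.99293438]]), 't': array([-0.02178767,  0.55980732,  0.95174202])}
side {'intrinsics': array([[474.27460865,   0.        , 257.10260139],
       [  0.        , 474.27460865, 196.28127203],
       [  0.        ,   0.        ,   1.        ]]), 'R': array([[ 0.9048759 ,  0.42566965,  0.00222323],
       [ 0.28563017, -0.60329509, -0.74461429],
       [-0.31561844,  0.67441855, -0.66749129]]), 't': array([-0.5126581 , -0.12258014,  1.29409382])}
```

View pics/top0.png

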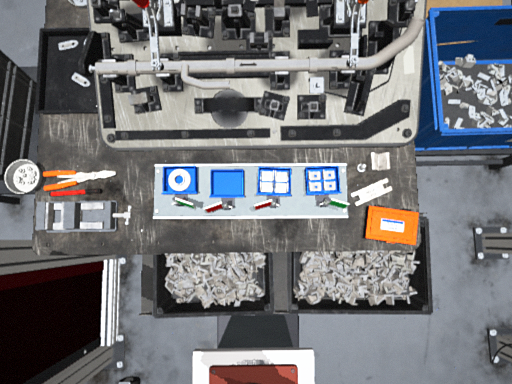

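View pics/side0.png

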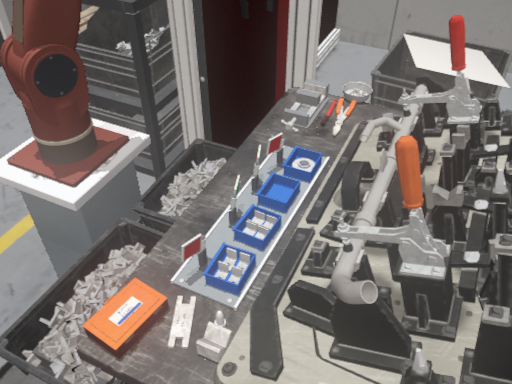

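The top view shows the board with flange, empty, then two bracket bins from left to right, with tags at about v=205. I'll zoom in to see which way each tag points.

```bash
python3 - <<'E'
import cv2,numpy as np
a=cv2.imread('pics/top0.png')[155:225,148:352];b=cv2.imread('pics/side0.png')[125:305,170:335]
a=cv2.resize(a,(790,271),interpolation=cv2.INTER_CUBIC);b=cv2.resize(b,None,fx=1.8,fy=1.8,interpolation=cv2.INTER_CUBIC)
c=np.zeros((600,790,3),np.uint8);c[:271]=a;c[272:272+b.shape[0],:b.shape[1]]=b[:328];cv2.imwrite('pics/z.png',c)
E
```

```text
(no output)
```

View pics/z.png

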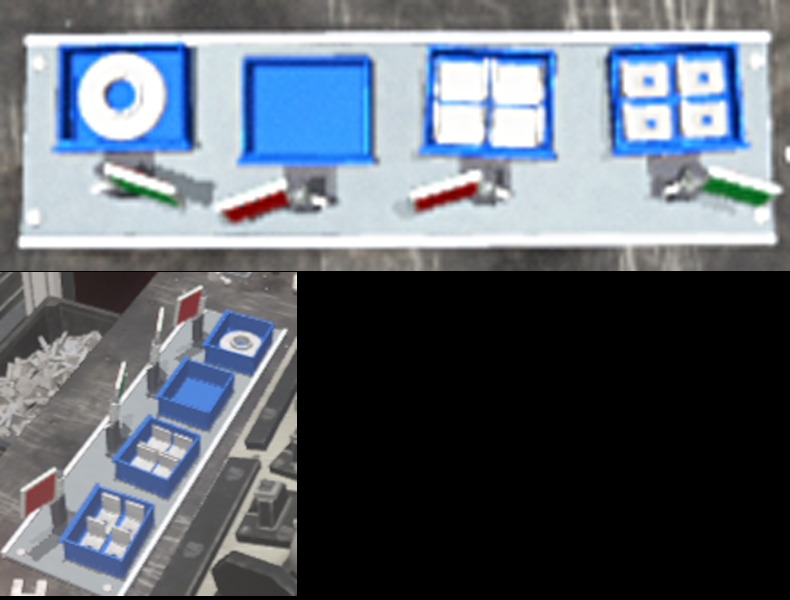

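The crop shows four tags. Flange bin (far left): leaf to the right, green, so wrong. Empty bin: leaf left, red, correct. Third bin (full): leaf left, red, so wrong. Fourth bin (full): leaf right, green, correct. Next I measure the 3D positions.

```bash
cat >h.py <<'E'
import numpy as np
def cloud(d,m):
    K=m['intrinsics'];v,u=np.mgrid[:d.shape[0],:d.shape[1]]
    c=np.stack([(u-K[0,2])/K[0,0]*d,(v-K[1,2])/K[1,1]*d,d],-1)
    return (c-m['t'])@m['R']
E
python3 - <<'E'
import cv2
from cell import *
from h import *
np.set_printoptions(precision=3,suppress=True)
for n in('top','side'):
    p=cv2.imread(f'pics/{n}0.png').astype(int);d=np.load(f'pics/{n}d.npy');X=cloud(d,camera_model(n))
    ok=(d>0)&(X[...,0]>.35)&(X[...,0]<.75)&(abs(X[...,1])<.4)
    b,g,r_=p[...,0],p[...,1],p[...,2]
    blue=ok&(b>r_+60)&(X[...,2]<.08)
    k,lab,st,ce=cv2.connectedComponentsWithStats(blue.astype(np.uint8))
    for i in range(1,k):
        if st[i,4]>80:
            q=X[lab==i];rect=cv2.minAreaRect((q[q[:,2]>np.percentile(q[:,2],75)-.004,:2]*1000).astype(np.float32));print(n,'bin',st[i,4],rect,np.percentile(q[:,2],[5,95]))
    hi=ok&(X[...,2]>.058)&(X[...,2]<.14)
    k,lab,st,ce=cv2.connectedComponentsWithStats(hi.astype(np.uint8))
    for i in range(1,k):
        if st[i,4]>8:
            q=X[lab==i];a=q[q[:,1].argmin()];c=q[q[:,1].argmax()];print(n,'tag',st[i],q.min(0),q.max(0),'right',a,'left',c)
            if n=='top':
                for z0 in (.06,.08,.09,.1,.105,.11): 
                    s=q[(q[:,2]>z0)]
                    print('   ',z0,len(s),s.mean(0) if len(s) else'')
E
```

```text
top bin 593 ((600.1228637695312, 190.4118194580078), (93.6317367553711, 76.41889190673828), 89.29779052734375) [0.008 0.042]
top bin 437 ((593.196044921875, -61.424747467041016), (90.13884735107422, 75.91124725341797), 88.07221221923828) [0.008 0.042]
top bin 583 ((593.4993896484375, -191.6160888671875), (75.47734069824219, 89.96614074707031), 1.998859167098999) [0.008 0.042]
top bin 982 ((588.7340698242188, 63.66033172607422), (90.15611267089844, 73.53077697753906), 88.95146942138672) [0.008 0.041]
top tag [  99  114  307   34 8123] [ 0.684 -0.4    0.058] [0.75  0.397 0.118] right [ 0.687 -0.4    0.065] left [0.735 0.397 0.066]
    0.06 8119 [ 0.717 -0.01   0.083]
    0.08 5607 [ 0.723 -0.019  0.088]
    0.09 1790 [ 0.726 -0.069  0.094]
    0.1 144 [ 0.746 -0.11   0.103]
    0.105 31 [ 0.747 -0.029  0.11 ]
    0.11 12 [ 0.747 -0.115  0.114]
top tag [172 197  24  12 120] [0.522 0.14  0.06 ] [0.548 0.194 0.111] right [0.524 0.14  0.075] left [0.546 0.194 0.094]
    0.06 120 [0.534 0.167 0.094]
    0.08 97 [0.535 0.167 0.099]
    0.09 78 [0.536 0.166 0.103]
    0.1 55 [0.535 0.162 0.10
[... 1399 characters left out ...]
, 90.82283020019531), 2.0779237747192383) [0.009 0.041]
side tag [ 221  120  156  250 6815] [ 0.687 -0.4    0.061] [0.75  0.389 0.138] right [ 0.723 -0.4    0.077] left [0.712 0.389 0.071]
side tag [267 133  18  23 247] [0.525 0.139 0.058] [0.552 0.195 0.109] right [0.531 0.139 0.076] left [0.547 0.195 0.094]
side tag [254 145   8  31 110] [0.52  0.058 0.059] [0.541 0.115 0.11 ] right [0.534 0.058 0.073] left [0.523 0.115 0.105]
side tag [231 175  10  33 146] [ 0.525 -0.067  0.06 ] [ 0.544 -0.01   0.11 ] right [ 0.537 -0.067  0.064] left [ 0.527 -0.01   0.109]
side tag [182 234  24  28 399] [ 0.519 -0.246  0.058] [ 0.545 -0.19   0.109] right [ 0.525 -0.246  0.097] left [ 0.54  -0.19   0.094]
```

Call:
move_arm:
  rows: [-1, -10.8, -6.82, 1.1, -4.42, -1, -10.8, -6.82, 1.1, -4.42, -1, -10.8, -6.82, 1.1, -4.42, -1, -10.8, -6.82, 1.1, -4.42, -1, -10.8, -6.82, 1.1, -4.42, -1, -10.8, -6.82, 1.1, -4.42, -1, -10.8, -6.82, 1.1, -4.42, -1, -10.8, -6.82, 1.1, -4.42, -1, -10.8, -6.82, 1.1, -4.42, -1, -10.8, -6.82, 1.1, -4.42, -1, -10.8, -6.82, 1.1, -4.42, -1, -10.8, -6.82, 1.1, -4.42, -1, -10.8, -6.82, 1.1, -4.42, -1, -10.8, -6.82, 1.1, -4.42, -1, -10.8, -6.82, 1.1, -4.42]
  force: 10

```text
t: 1.6
ee_pos: [0.5543, 0.1464, 0.1786]
tool_rot: [-0.0, -0.001, 1.0, 0.0]
contact_force: [1.0, 0.1, -0.6]
opening: 0.003
finger_force: 0.0
```

```bash
python3 - <<'E'
import numpy as np
def path(p,s,start,z0):
    print('desc',np.round([-(p[0]+.017-start[0])/.04,(p[1]-s*.046-start[1])/.04,(start[2]-.096)/.04],2))
    for f in np.r_[np.linspace(.35,np.pi-.35,13)]:
        u=np.array([-np.sin(f),-s*np.cos(f)]);n=np.array([-np.cos(f),s*np.sin(f)])
        h=9.5*abs(n[0])+15*abs(n[1])+2.5
        c=np.array(p)+(35*u-h*n)/1000
        print(round(f,2),c.round(4),np.round([-(c[0]-start[0])/.04,(c[1]-start[1])/.04,(start[2]-.096)/.04],2))
path((.544,.190),1,(.5543,.1464,.1786),0)
print();path((.539,-.0615),-1,(.554,-.0164,.1786),0)
E
```

```text
desc [-0.17 -0.06  2.06]
0.35 [0.5476 0.1514] [0.17 0.13 2.06]
0.55 [0.5413 0.1505] [0.32 0.1  2.06]
0.76 [0.5343 0.151 ] [0.5  0.12 2.06]
0.96 [0.5269 0.1534] [0.68 0.17 2.06]
1.16 [0.5198 0.1577] [0.86 0.28 2.06]
1.37 [0.5136 0.1642] [1.02 0.45 2.06]
1.57 [0.509  0.1725] [1.13 0.65 2.06]
1.77 [0.5059 0.1784] [1.21 0.8  2.06]
1.98 [0.5039 0.1855] [1.26 0.98 2.06]
2.18 [0.5037 0.1935] [1.26 1.18 2.06]
2.38 [0.5056 0.2019] [1.22 1.39 2.06]
2.59 [0.5099 0.2101] [1.11 1.59 2.06]
2.79 [0.5164 0.2172] [0.95 1.77 2.06]

desc [-0.05  0.02  2.06]
0.35 [ 0.5426 -0.0229] [ 0.29 -0.16  2.06]
0.55 [ 0.5363 -0.022 ] [ 0.44 -0.14  2.06]
0.76 [ 0.5293 -0.0225] [ 0.62 -0.15  2.06]
0.96 [ 0.5219 -0.0249] [ 0.8  -0.21  2.06]
1.16 [ 0.5148 -0.0292] [ 0.98 -0.32  2.06]
1.37 [ 0.5086 -0.0357] [ 1.14 -0.48  2.06]
1.57 [ 0.504 -0.044] [ 1.25 -0.69  2.06]
1.77 [ 0.5009 -0.0499] [ 1.33 -0.84  2.06]
1.98 [ 0.4989 -0.057 ] [ 1.38 -1.01  2.06]
2.18 [ 0.4987 -0.065 ] [ 1.38 -1.21  2.06]
2.38 [ 0.5006 -0.0734] [ 1.33 -1.43  2.06]
2.59 [ 0.5049 -0.0816] [ 1.23 -1.63  2.06]
2.79 [ 0.5114 -0.0887] [ 1.06 -1.81  2.06]
```

Call:
move_arm:
  rows: [-1, -0.2, -0.06, 0, 0, -1, -0.2, -0.06, 1, 0, -1, -0.2, -0.06, 2.06, 0, -1, -0.2, -0.06, 2.06, 0, -1, 0, 0.05, 2.06, 0, -1, 0.17, 0.13, 2.06, 0, -1, 0.25, 0.11, 2.06, 0, -1, 0.32, 0.1, 2.06, 0, -1, 0.41, 0.11, 2.06, 0, -1, 0.5, 0.12, 2.06, 0, -1, 0.59, 0.14, 2.06, 0, -1, 0.68, 0.17, 2.06, 0, -1, 0.77, 0.22, 2.06, 0, -1, 0.86, 0.28, 2.06, 0, -1, 0.94, 0.36, 2.06, 0, -1, 1.02, 0.45, 2.06, 0, -1, 1.08, 0.55, 2.06, 0, -1, 1.13, 0.65, 2.06, 0, -1, 1.13, 0.65, 2.06, 0]

```text
t: 3.5
ee_pos: [0.5094, 0.1715, 0.0961]
tool_rot: [-0.0, -0.001, 1.0, 0.0]
contact_force: [0.1, -0.4, 1.2]
opening: 0.008
finger_force: 0.0
```

```bash
python3 - <<'E'
from cell import *
import cv2,numpy as np
p,_=grab_frame('top');q,_=grab_frame('side')
a=cv2.resize(p[155:225,148:352],(790,271),interpolation=cv2.INTER_CUBIC);b=cv2.resize(q[105:305,150:350],(325,325),interpolation=cv2.INTER_CUBIC)
c=np.zeros((600,790,3),np.uint8);c[:271]=a;c[272:597,:325]=b;cv2.imwrite('pics/m1.png',c[:,:,::-1])
E
```

```text
(no output)
```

View pics/m1.png

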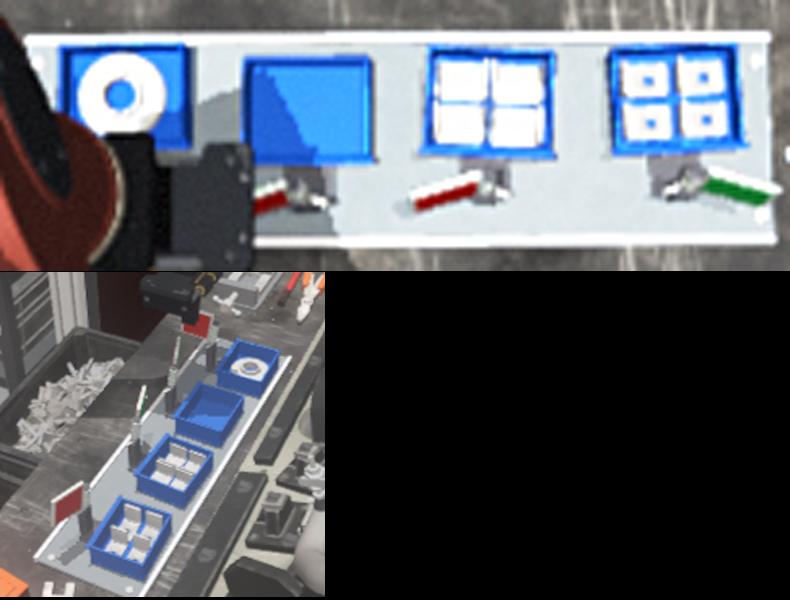

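The view is partly blocked by the gripper, so I'll check the leaf's angle with side depth.

```bash
python3 - <<'E'
from cell import *
from h import *
np.set_printoptions(precision=3,suppress=True)
p,d=grab_frame('side');X=cloud(d,camera_model('side'));p=p.astype(int)
red=(p[...,0]>p[...,1]+50)&(X[...,0]>.45)&(X[...,0]<.57)&(X[...,1]>.12)&(X[...,1]<.26)&(X[...,2]>.05)&(X[...,2]<.13)&(d>0)
q=X[red];print(len(q),q.min(0),q.max(0),np.polyfit(q[:,0],q[:,1],1))
for x in np.arange(.48,.56,.01):
    s=q[abs(q[:,0]-x)<.005]; print(x,len(s),s.mean(0) if len(s) else '')
E
```

```text
138 [0.497 0.164 0.061] [0.537 0.19  0.11 ] [0.074 0.147]
0.48 0 
0.49 0 
0.5 17 [0.5   0.184 0.073]
0.51 22 [0.51  0.185 0.073]
0.52 42 [0.521 0.184 0.084]
0.53 51 [0.53  0.186 0.085]
0.54 6 [0.536 0.187 0.097]
0.55 0 
0.56 0
```

The leaf now points straight at the robot, as planned. Next I push it past the middle, over to its stop, and back off.

Call:
move_arm:
  rows: [-1, 0.04, 0.08, 0, 0, -1, 0.08, 0.15, 0, 0, -1, 0.11, 0.24, 0, 0, -1, 0.13, 0.33, 0, 0, -1, 0.13, 0.43, 0, 0, -1, 0.13, 0.53, 0, 0, -1, 0.11, 0.64, 0, 0, -1, 0.09, 0.74, 0, 0, -1, 0.04, 0.84, 0, 0, -1, -0.02, 0.94, 0, 0, -1, -0.1, 1.03, 0, 0, -1, -0.15, 1.09, 0, 0, -1, -0.15, 1.09, 0, 0, -1, 0.2, 1.0, 0, 0, -1, 0.7, 0.9, 0, 0, -1, 0.7, 0.9, -1, 0, -1, 0.7, 0.9, -2.06, 0, -1, 0.7, 0.9, -2.06, 0]

```text
t: 5.45
ee_pos: [0.4844, 0.2077, 0.1843]
tool_rot: [0.004, 0.0, 1.0, 0.002]
contact_force: [0.8, 0.3, -0.1]
opening: 0.004
finger_force: 0.0
```

Call:
move_arm:
  rows: [-1, -1.95, -5.64, 0.1, 0, -1, -1.95, -5.64, 0.1, 0, -1, -1.95, -5.64, 0.1, 0, -1, -1.95, -5.64, 0.1, 0, -1, -1.95, -5.64, 0.1, 0, -1, -1.95, -5.64, 0.1, 0, -1, -1.95, -5.64, 0.1, 0, -1, -1.95, -5.64, 0.1, 0, -1, -1.95, -5.64, 0.1, 0]

```text
t: 6.35
ee_pos: [0.5595, -0.0173, 0.1745]
tool_rot: [-0.0, -0.001, 1.0, 0.0]
contact_force: [-0.7, 0.2, 1.0]
opening: 0.004
finger_force: 0.0
```

```bash
python3 - <<'E'
from cell import *
from h import *
o=get_obs();print(o['ee_pos'],o['tool_rot'])
p,d=grab_frame('top');X=cloud(d,camera_model('top'))
m=(abs(X[...,0]-.53)<.06)&(X[...,2]>.06)&(X[...,2]<.125)&(X[...,1]>.1)&(X[...,1]<.27)
q=X[m]
for y in np.arange(.11,.26,.01):
    s=m&(abs(X[...,1]-y)<.005)&(X[...,2]>.09)
    if s.any():print(round(y,2),s.sum(),X[s].mean(0).round(3),p[s].mean(0).round())
E
```

```text
[ 0.55952555 -0.01732142  0.17447348] [-1.00043309e-04 -1.22906745e-03  9.99999211e-01  2.39600337e-04]
0.11 8 [0.517 0.111 0.104] [208. 199. 197.]
0.19 14 [0.543 0.19  0.094] [147. 152. 157.]
0.2 18 [0.54  0.2   0.102] [208. 161. 159.]
0.21 17 [0.536 0.21  0.103] [199. 137. 135.]
0.22 18 [0.532 0.22  0.104] [208. 155. 154.]
0.23 19 [0.529 0.23  0.103] [205. 151. 149.]
0.24 7 [0.526 0.237 0.104] [196. 196. 196.]
```

Tag A lies on its red stop. Now the third bin's tag, with the mirrored path.

Call:
move_arm:
  rows: [-1, 0, 0, 1, 0, -1, 0, 0, 1.96, 0, -1, 0, 0, 1.96, 0, -1, 0.2, -0.07, 1.96, 0, -1, 0.43, -0.14, 1.96, 0, -1, 0.5, -0.13, 1.96, 0, -1, 0.58, -0.12, 1.96, 0, -1, 0.67, -0.12, 1.96, 0, -1, 0.76, -0.13, 1.96, 0, -1, 0.85, -0.16, 1.96, 0, -1, 0.94, -0.19, 1.96, 0, -1, 1.03, -0.24, 1.96, 0, -1, 1.12, -0.3, 1.96, 0, -1, 1.2, -0.38, 1.96, 0, -1, 1.28, -0.46, 1.96, 0, -1, 1.34, -0.57, 1.96, 0, -1, 1.39, -0.67, 1.96, 0, -1, 1.39, -0.67, 1.96, 0]

```text
t: 8.2
ee_pos: [0.5039, -0.0466, 0.0962]
tool_rot: [-0.0, 0.001, 1.0, -0.0]
contact_force: [0.6, 0.0, -0.5]
opening: 0.007
finger_force: 0.0
```

Call:
move_arm:
  rows: [-1, 0.04, -0.08, 0, 0, -1, 0.08, -0.15, 0, 0, -1, 0.11, -0.24, 0, 0, -1, 0.13, -0.33, 0, 0, -1, 0.13, -0.43, 0, 0, -1, 0.13, -0.53, 0, 0, -1, 0.11, -0.64, 0, 0, -1, 0.09, -0.74, 0, 0, -1, 0.04, -0.84, 0, 0, -1, -0.02, -0.94, 0, 0, -1, -0.1, -1.03, 0, 0, -1, -0.15, -1.09, 0, 0, -1, -0.15, -1.09, 0, 0, -1, 0.2, -1.0, 0, 0, -1, 0.6, -0.9, 0, 0, -1, 0.6, -0.9, -1, 0, -1, 0.6, -0.9, -2.06, 0, -1, 0.6, -0.9, -2.06, 0]

```text
t: 10.0
ee_pos: [0.4833, -0.0822, 0.1839]
tool_rot: [0.004, 0.0, 1.0, 0.0]
contact_force: [0.3, 0.1, 0.3]
opening: 0.009
finger_force: 0.0
```

Call:
move_arm:
  rows: [-1, 0, 3, -1, 0, -1, 0, 6, -1, 0, -1, -1, 8, -1, 0, -1, -1, 8, -1, 0, -1, -1, 8, -1, 0, -1, -1, 8, -1, 0, -1, -1, 8, -1, 0, -1, -1, 8, -1, 0, -1, -1, 8, -1, 0, -1, -1, 8, -1, 0]

```text
t: 11.0
ee_pos: [0.5204, 0.2368, 0.2183]
tool_rot: [-0.0, 0.001, 1.0, -0.0]
contact_force: [0.2, 0.2, 0.1]
opening: 0.006
finger_force: 0.0
```

```bash
python3 - <<'E'
from cell import *
import cv2,numpy as np
p,_=grab_frame('top');q,_=grab_frame('side');print(get_obs()['t'])
a=cv2.resize(p[155:225,148:352],(790,271),interpolation=cv2.INTER_CUBIC);b=cv2.resize(q[105:305,150:350],(325,325),interpolation=cv2.INTER_CUBIC)
c=np.zeros((600,790,3),np.uint8);c[:271]=a;c[272:597,:325]=b;cv2.imwrite('pics/m2.png',c[:,:,::-1])
E
```

```text
11.1
```

View pics/m2.png

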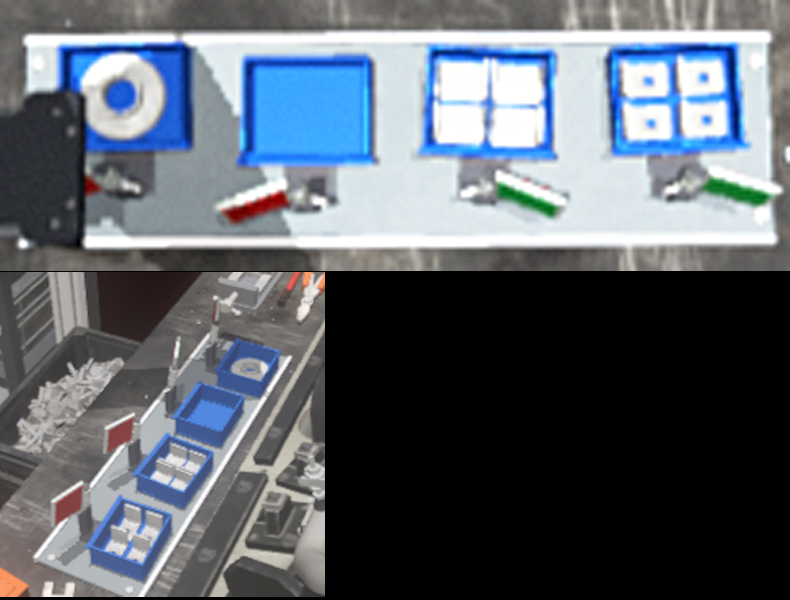

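The picture shows red, red, green, green from left to right. The parts haven't moved and the gripper is clear above the tags.

```bash
python3 -c "
from cell import r
print(r.close_job())"
```

```text
the job is handed in; nothing more can be done
None
```

Job handed in at about 11 s: I flipped the flange bin's tag to red and one full bin's tag to green, left the other two tags as they were, and the last picture showed all four correct with no parts moved.

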